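Empty the carton taper's catch tray into the stock tote

TASK

Press the carton taper's treadle all the way down to its stop and let it come back up, so that the finished carton in its mouth is pushed out onto the catch tray. Then collect both finished cartons, that one and the one already lying in the tray, into the tote: set each down on the tote's floor the right way up (taped top upwards), not dropped and not one on the other. Leave the tote and the cardboard core in the tray where they are, and keep the tin in the tote standing.

Things in the scene. Friction and masses are not known exactly. Their poses are not given: they have to be found in the camera images.
- machine: Fixed grey bench carton taper with steel catch tray. Origin on the table under the middle of its mouth; cartons come out along -y. Housing x -60..140, y 0..260 mm, 190 high, reel on top to 285. Mouth: tunnel 58 wide, 82 high at x=0. Tray x -150..150, y -200..0, floor 12 mm above the table, level with the tunnel floor; rim 32 mm above the table.
- treadle (a joint): Steel treadle 130 x 80 mm on the robot's side of the housing, hinged beside it along the machine's y; free end towards machine -x. 0 rad = up, 0.35 = down on its stop. Sprung: at the pad 5 N at first, up to about 15 N at the stop. It drives a pusher that slides the carton 140 mm out of the mouth and returns with it. Press smoothly, in about a second.
- treadle_pad (a point): Point on top of the treadle's rubber tread, 105 mm from the hinge, mid-width: press here. Moves with the treadle: about 67 mm above the table when up, 32 mm when on the stop, and some 9 mm towards machine -x as it goes down.
- carton_machine: Finished cardboard carton, 50 x 110 x 70 mm (x, y, z), about 140 g, tape strip over the middle of its top. Origin at the centre of its underside, z up through the taped top, long axis y. At first in the tunnel, its end peeping about 13 mm out of the mouth; after pressing, standing in the tray with its middle about 100 mm from the mouth.
- carton_tray: The same kind of carton, 50 x 110 x 70 mm, origin at the centre of its underside, z up, long axis y; standing in the catch tray at one side of the lane at the start.
- tote: Open blue plastic tote, loose on the table, 1.6 kg, outside 290 x 250 x 90 mm (x, y, z), walls and floor 5 mm; origin at the centre of its underside, z up.
- can: Tin, diameter 66 mm, 85 mm high, standing in the tote near its +y wall; origin at the centre of its underside.
- core: Empty cardboard tape core, a ring 76 mm across and 45 mm high, lying flat in the catch tray on the other side of the lane from the carton; origin at the centre of its underside.
There are look-alikes about, which are no part of the job. What is shaped like the carton_machine but purple is not meant. What is shaped like the core but black is not meant.

How it is judged (in metres and radians):
On the way, in this order (a step that is already met when the one before it is completed fails the run):
1. the treadle is pressed down to its stop (0.33 rad or more) (value of joint treadle above 0.33 rad), for 0.1 s.
2. the treadle is up again (below 0.05 rad) and the carton stands out of the mouth, its middle 70 mm or more from it (value of joint treadle below 0.05 rad and y of carton_machine in the frame of machine below -0.07 m), for 0.1 s.
At the end, for the whole second after the job is handed in: Both cartons stand on the tote's floor, underside less than 13 mm above the tote's underside, within 9 degrees of upright, taped top up, inside the tote's walls and at rest; the tin stands upright in the tote; the core lies in the tray; the treadle is up (value of joint treadle below 0.05 rad and angle between can's own z axis and vertical below 0.15 rad and z of can in the frame of tote below 0.02 m and z of core in the frame of machine below 0.025 m and x of carton_machine in the frame of tote between -0.14 and 0.14 m and y of carton_machine in the frame of tote between -0.12 and 0.12 m and z of each of carton_machine, carton_tray in the frame of tote below 0.013 m and angle between each of carton_machine, carton_tray's own z axis and vertical below 0.16 rad and linear speed of each of carton_machine, carton_tray, can below 0.02 m/s and x of carton_tray in the frame of tote between -0.14 and 0.14 m and y of carton_tray in the frame of tote between -0.12 and 0.12 m); the robot touches nothing.
It fails at once if the carton from the mouth is dropped or thrown into the tote (faster than 0.8 m/s below its rim, a fall of over 30 mm) (x of carton_machine in the frame of tote between -0.14 and 0.14 m and y of carton_machine in the frame of tote between -0.12 and 0.12 m and z of carton_machine in the frame of tote below 0.085 m and linear speed of carton_machine above 0.8 m/s).
It fails at once if the carton from the tray is dropped or thrown into the tote (faster than 0.8 m/s below its rim, a fall of over 30 mm) (x of carton_tray in the frame of tote between -0.14 and 0.14 m and y of carton_tray in the frame of tote between -0.12 and 0.12 m and z of carton_tray in the frame of tote below 0.085 m and linear speed of carton_tray above 0.8 m/s).
It fails at once if the tin is knocked over (angle between can's own z axis and vertical above 0.6 rad).
It fails at once if the core is moved more than 40 mm (distance of core from where it was at the start of the episode above 0.04 m).
It fails at once if the tote is moved more than 40 mm (distance of tote from where it was at the start of the episode above 0.04 m).
It also fails if it takes over 64 s, if anything falls off the work surface, if the arm or the gripper's body presses on something with over 40 N, if the wrist force passes 120 N, or if a joint passes its speed limit or range.

ROBOT

A 6-joint arm with a two-finger parallel gripper is mounted at the origin on the work surface. World frame = base frame: x ahead of the robot, y to its left, z up, the work surface at z = 0. Lengths are in mm, angles in rad, forces in N, time in s.
With the tool pointing down it reaches from about 275 to 850 mm from the base axis. Payload 19 kg.
Tool frame: the origin (TCP) lies on the centre line of the jaws, within the pads' length; the fingertips stand 25 mm ahead of it and the grasp point (between the pads) lies 6 mm ahead of it; z points along the fingers, y is the line along which they close (so a half turn about z gives the same grasp; the last joint's range is limited). The gripper opens to 85 mm and grips with 20 to 120 N. Pads are 22 mm wide; open, the fingers measure 114 mm over their backs; the gripper's body (76 mm by 85 mm) begins 54 mm behind the grasp point. The pads swing forward as they close: fully open they stand 13 mm farther back than shut.
Start: joints at [1.085, 0.15, 1.437, -0, 1.554, -0.134], TCP at [198.142, 539.753, 256.267] pointing down, gripper open.
Joint ranges: [-2.8, 2.8], [-0.68, 2.1], [0.12, 2.68], [-1.39, 4.53], [0.16, 2.79], [-2.81, 2.81]. Speed limits (rad/s): [1.89, 1.89, 2.22, 3.01, 3.01, 3.01].

INTERFACE

Orientations are given as a unit quaternion [w, x, y, z].
In Python, from station import robot, imaging gives the robot as it stands.
- The arm moves only by the tool send_rows, never from a script. Its argument "increments" is text: rows parted by semicolons, each of 7 numbers parted by spaces: the opening in per cent of the stroke, from 0 (shut) to 100 (fully open), then the shift along the tool's x, y, z in m, then the turn, a rotation vector about the tool's x, y, z in degrees. In form: fingers tx ty tz wx wy wz; .... A call has 1 to 10 rows; each row shifts and turns the commanded pose from where the row before left it, along the tool's axes as they then stand; what a row does not reach is not made up. A row lasts 1/10 s, in which the tool goes at most 50 mm and 8.59 degrees, less where a joint would pass 70% of its speed; a pose out of reach is approached as far as the arm can. A call with a gripper value outside its range is refused whole. The fingers move at their own pace and stop on an object; "squeeze" is the grip in N (left out, the last holds). Time passes only in rows, so rows that do not move let the fingers close. It gives the time, the measured TCP pose, the force, the opening and the grip force at its end, in the units of the state.
- robot.get_state(): the state, without advancing time (a new reading comes with each control period).
- imaging.read_camera(name): name is "scene" or "top"; returns a dict with "pixels" (384x512x3 uint8, red, green, blue), "fx", "fy", "cx", "cy" (pixels), "pose" (4x4, takes a point from camera to world coordinates). Camera axes: x right, y up, looking along -z (the intrinsics and any distortion apply to the point x, -y, -z); pixel columns grow to the right and rows downward; lengths in mm; the calibration is good to about 2 mm. A picture is of the moment at which its call begins. There is no depth.
- robot.close_job(): hands the job in; it is judged then, once.
Trained networks look in the newest picture that a camera, given by its name, has taken for a name from the list of things; names that differ only in an ending like _2 or _b are one class to them, and where a whole thing is asked for, a point or a joint stands for the part that bears it (a point fixed in the world has none). Each returns a list of dicts, best first, with "conf" (0 to 1); they miss things now and then, are a little off and sometimes report something else, mostly with a low value. They report only what shows in the picture. A call takes as long as a camera call. They do not tell look-alikes from the thing itself.
- imaging.recognise(camera, query): "bbox" ([left, top, width, height] in pixels, round what is visible of it).
- imaging.pinpoint(camera, query): "at" ([row, column] in pixels: a listed point, or the origin of a listed thing).
The state is a dict: "time": time; "q": joint angles; "joint_vel": joint speeds; "tau": joint torques, N m; "tool_pos": TCP position; "tcp_rot": TCP orientation; "wrist_force": force on the tool from outside, world axes, zero at the start; "torque": the same for the moment, N m; "opening": finger opening in mm; "grasp_force": force on a finger pad.
Only numpy, scipy, OpenCV 4.12 (cv2) and the standard library are available. Lean on these libraries where they do the work, as an engineer would, in place of code of your own. Each camera call takes 0.05 s, during which the arm holds its last target. There are 200 camera calls.

## Working session

There is one attempt and no reset: what is moved stays moved. The work goes in short steps, Python scripts to look and compute and a tool call to move; the robot and the scene stay as the last step left them, time stands still between calls to the robot, and variables do not carry over. Pictures are saved under pics/ and viewed, at most 10 in all, crops included, and the job is handed in when it is done.

Besides the shell and the picture viewer there is one more tool, called after "Emit:" in YAML: its name, and indented under it one key for each argument. send_rows: Moves the arm, as the interface text tells. Its arguments: {"type":"object","properties":{"increments":{"type":"string"},"squeeze":{"type":"number"}},"required":["increments"]}

```bash
mkdir -p pics; ls; cat > h.py <<'E'
import numpy as np, cv2
from station import robot, imaging
def cam(n,save=None):
    c=imaging.read_camera(n)
    if save: cv2.imwrite('pics/'+save,cv2.cvtColor(c['pixels'],cv2.COLOR_RGB2BGR))
    return c
def ray(c,r,col):
    d=np.array([(col-c['cx'])/c['fx'],-(r-c['cy'])/c['fy'],-1.]);P=np.array(c['pose'])
    return P[:3,3],P[:3,:3]@d
def at(c,r,col,z):
    o,d=ray(c,r,col);return o+d*(z-o[2])/d[2]
def proj(c,p):
    P=np.array(c['pose']);q=P[:3,:3].T@(np.array(p)-P[:3,3])
    return c['cy']-c['fy']*q[1]/-q[2], c['cx']+c['fx']*q[0]/-q[2]
E
python3 - <<'E'
from h import *
np.set_printoptions(precision=1,suppress=True)
cs={}
for n in('scene','top'):
    c=cam(n,n+'0.png');cs[n]=c
    print(n,{k:v for k,v in c.items() if k not in('pixels','pose')});print(np.array(c['pose']))
    for q in('machine','treadle','treadle_pad','carton_machine','carton_tray','tote','can','core'):
        print(q,[(np.round(d['at']),round(d['conf'],2)) for d in imaging.pinpoint(n,q)],[(np.round(d['bbox']),round(d['conf'],2)) for d in imaging.recognise(n,q)][:3])
a=cv2.imread('pics/scene0.png');b=cv2.imread('pics/top0.png')
cv2.imwrite('pics/s.png',cv2.resize(a,(800,600)));cv2.imwrite('pics/t.png',cv2.resize(b,(800,600)))
print(robot.get_state())
E
```

```text
pics
scene {'fx': 407.78283929141156, 'fy': 407.78283929141156, 'cx': 255.1650343648421, 'cy': 181.8959272159346}
[[   0.8   -0.5    0.4 1088. ]
 [   0.6    0.6   -0.5 -618.4]
 [  -0.     0.7    0.7 1092.7]
 [   0.     0.     0.     1. ]]
machine [(array([191., 290.]), 0.85), (array([254., 195.]), 0.56)] [(array([219., 107., 147., 148.]), 0.91)]Traceback (most recent call last):
  File "<stdin>", line 8, in <module>
ValueError: it knows: can, carton_machine, carton_tray, core, machine, tote, treadle_pad
```

```bash
python3 - <<'E'
from h import *
np.set_printoptions(precision=3,suppress=True)
for n in('scene','top'):
    c=cam(n,n+'0.png')
    print(n,c['fx'],c['cx'],c['cy']);print(np.array(c['pose']))
    for q,z in(('machine',0),('treadle_pad',67),('carton_machine',12),('carton_tray',12),('tote',0),('can',5),('core',12)):
        print(q,[(np.round(d['at']),round(d['conf'],2),at(c,*d['at'],z)[:2].round()) for d in imaging.pinpoint(n,q)],[(np.round(d['bbox']),round(d['conf'],2)) for d in imaging.recognise(n,q)][:3])
a=cv2.imread('pics/scene0.png');b=cv2.imread('pics/top0.png')
cv2.imwrite('pics/s.png',cv2.resize(a,(800,600)));cv2.imwrite('pics/t.png',cv2.resize(b,(800,600)))
print(robot.get_state())
E
```

```text
scene 407.78283929141156 255.1650343648421 181.8959272159346
[[   0.774   -0.473    0.421 1088.021]
 [   0.633    0.579   -0.513 -618.442]
 [  -0.001    0.664    0.748 1092.671]
 [   0.       0.       0.       1.   ]]
machine [(array([193., 290.]), 0.74, array([599., 168.]))] [(array([220., 106., 142., 146.]), 0.82)]
treadle_pad [(array([146., 261.]), 0.96, array([417., 234.])), (array([256., 196.]), 0.61, array([ 560., -247.]))] [(array([251., 136.,  26.,  30.]), 0.61)]
carton_machine [(array([172., 220.]), 0.59, array([350.,  78.]))] [(array([210., 147.,  26.,  34.]), 0.79), (array([281., 171.,  14.,  23.]), 0.7), (array([252., 136.,  25.,  28.]), 0.23)]
carton_tray [(array([204., 245.]), 0.78, array([516.,  22.]))] [(array([232., 177.,  33.,  41.]), 0.6)]
tote [(array([262., 177.]), 0.61, array([ 495., -273.]))] [(array([104., 196., 135., 134.]), 0.56)]
can [(array([194., 292.]), 0.74, array([608., 166.])), (array([256., 194.]), 0.73, array([ 523., -225.]))] [(array([182., 231.,  26.,  33.]), 0.74)]
core [(array([218., 302.]), 0.72, array([698.,  99.])), (array([148., 358.]), 0.61
[... 1069 characters left out ...]
6.]), 0.65), (array([239., 133.,  26.,  24.]), 0.23)]
core [(array([146., 252.]), 0.77, array([690., 100.])), (array([150., 127.]), 0.73, array([670., 514.]))] [(array([242., 131.,  22.,  26.]), 0.77), (array([114., 136.,  22.,  25.]), 0.56)]
{'time': 1.65, 'q': array([ 1.085,  0.151,  1.437, -0.   ,  1.554, -0.134]), 'joint_vel': array([ 0.002, -0.001, -0.001, -0.   , -0.001, -0.   ]), 'tau': array([  0.   , -71.279, -57.105,  -0.   ,   0.001,  -0.   ]), 'tool_pos': array([198.158, 539.742, 256.25 ]), 'tcp_rot': array([-0.   ,  0.175,  0.985, -0.   ]), 'wrist_force': array([-0.504, -0.105, -0.668]), 'torque': array([ 0.016, -0.009, -0.02 ]), 'grasp_force': 0.0, 'opening': 85.51694111417872}
```

View pics/s.png

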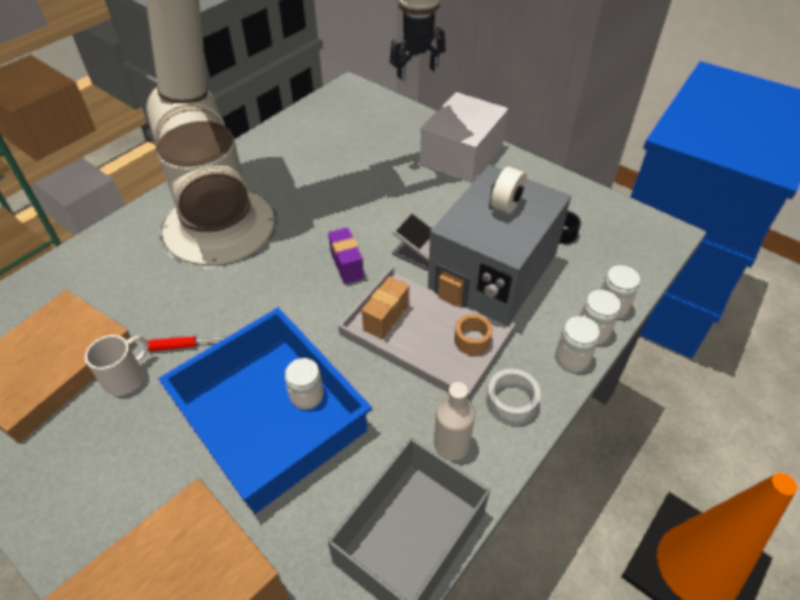

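View pics/t.png

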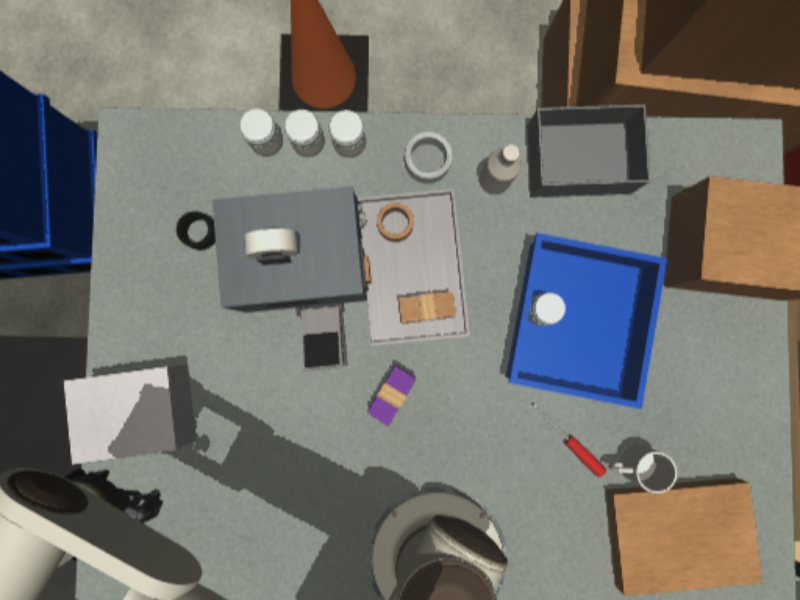

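The top view shows the tray corners at about (452,191), (466,333), (373,342) and the tote rim corners at (538,234), (664,260), (641,407), (510,381), in 800x600 pixels. The treadle tread is at (322,350), the tray carton at (427,306), the core at (395,221) and the tin at (548,308). The purple carton is a look-alike.

```bash
python3 - <<'E'
from h import *
np.set_printoptions(precision=1,suppress=True)
c=cam('top','top1.png')
P=lambda x,y,z:at(c,y*.64,x*.64,z)[:2]
print('tray',[P(*p,32) for p in((452,191),(466,333),(373,342))])
T=np.array([P(*p,90) for p in((538,234),(664,260),(641,407),(510,381))]);print('tote',T,T.mean(0))
print('carton corners',[P(*p,82) for p in((399,296),(453,291),(456,319),(402,324))])
print('house',[P(*p,190) for p in((214,199),(353,188),(366,293),(222,307))])
print('tread',[P(*p,67) for p in((303,335),(340,333),(342,367),(304,369))])
print('can top',P(548,308,90),'core',P(395,221,57))
b=cv2.imread('pics/top1.png')[115:225,200:310]
cv2.imwrite('pics/z.png',cv2.resize(b,(600,600),interpolation=cv2.INTER_CUBIC))
b=cv2.imread('pics/top1.png')[140:270,315:435]
cv2.imwrite('pics/z2.png',cv2.resize(b,(554,600),interpolation=cv2.INTER_CUBIC))
E
```

```text
tray [array([765.8, -23.7]), array([466. , -55.3]), array([444.6, 138.1])]
tote [[ 666.  -192. ]
 [ 617.1 -445.6]
 [ 323.6 -395.6]
 [ 371.3 -136.1]] [ 494.5 -292.3]
carton corners [array([537.4,  85.9]), array([549.1, -22.5]), array([492.8, -29. ]), array([481.3,  79.1])]
house [array([703.4, 430.4]), array([728.1, 174.7]), array([533.7, 147.3]), array([504.2, 409.1])]
tread [array([456.7, 278.7]), array([461.8, 204. ]), array([393.4, 198.6]), array([388.4, 275. ])]
can top [ 517.1 -211.8] core [694.6  96. ]
```

View pics/z.png

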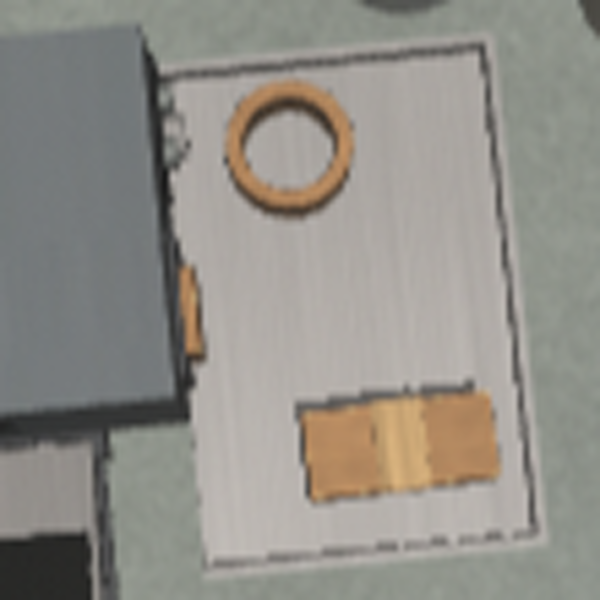

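The crop shows the carton in the mouth at about (190,312), the tray carton with its tape centre near (403,448), and the core at (290,148). The core sits well clear of the lane. I'll turn the tool to the machine's yaw (about 6.1°) and close the fingers for pressing.

```bash
cat >> h.py <<'E'
def go(x,y,z,yaw=None):
    "increments from the measured pose, tool axes (mm, deg); yaw = wanted angle of tool y"
    from scipy.spatial.transform import Rotation as R
    s=robot.get_state();w=s['tcp_rot'];M=R.from_quat([w[1],w[2],w[3],w[0]]).as_matrix()
    a=np.degrees(np.arctan2(M[1,1],M[0,1]));print('t',s['time'],'pos',s['tool_pos'].round(1),'yaw',a.round(2),'tilt',(M[:,2]).round(3),'q',s['q'].round(2))
    print('tool delta',(M.T@(np.array([x,y,z])-s['tool_pos'])).round(1),'wz',None if yaw is None else round(a-yaw,2))
E
python3 - <<'E'
from h import *
np.set_printoptions(precision=1,suppress=True)
c=cam('top')
P=lambda x,y,z:at(c,115+y/5.4545,200+x/5.4545,z)[:2]
print([P(*p,82) for p in((303,412),(490,393),(498,472),(315,502))],P(403,448,82),'tray',[P(*p,32) for p in((487,40),(545,540),(207,572))])
E
```

```text
[array([534. ,  85.2]), array([546.5, -22.3]), array([501.1, -27.3]), array([482.3,  77.6])] [514.1  27.5] tray [array([765.4, -23.7]), array([463.2, -60.8]), array([441.3, 140.6])]
```

Emit:
send_rows:
  increments: "0 0 0 0 0 0 8;0 0 0 0 0 0 8;0 0 0 0 0 0 8;0 0 0 0 0 0 8;0 0 0 0 0 0 8;0 0 0 0 0 0 8;0 0 0 0 0 0 8;0 0 0 0 0 0 7.7"

```text
time: 2.55
tool_pos: [198.1, 539.7, 256.3]
tcp_rot: [0.0, 0.67, 0.742, -0.0]
wrist_force: [0.5, 0.2, -0.1]
opening: 0.1
grasp_force: 0.0
```

Emit:
send_rows:
  increments: "0 -0.036 0.021 0 0 0 0;0 -0.036 0.021 0 0 0 0;0 -0.036 0.021 0 0 0 0;0 -0.036 0.021 0 0 0 0;0 -0.036 0.021 0 0 0 0;0 -0.036 0.021 0 0 0 0;0 -0.036 0.021 0 0 0 0;0 -0.036 0.021 0 0 0 0;0 -0.036 0.021 0 0 0 0;0 0 0 0 0 0 0"

```text
time: 3.55
tool_pos: [422.9, 234.5, 256.2]
tcp_rot: [0.001, 0.67, 0.743, -0.0]
wrist_force: [-0.4, 0.8, -0.2]
opening: 0.0
grasp_force: 0.0
```

```bash
python3 - <<'E'
from h import *
go(417,238,100,6.1)
E
```

```text
t 3.55 pos [422.9 234.5 256.2] yaw 5.9 tilt [ 0.    -0.001 -1.   ] q [ 0.35 -0.04  1.64 -0.    1.54  0.24]
tool delta [  4.2  -5.6 156.2] wz -0.2
```

Emit:
send_rows:
  increments: "0 0.001 -0.001 0.031 0 0 0;0 0.001 -0.001 0.031 0 0 0;0 0.001 -0.001 0.031 0 0 0;0 0.001 -0.001 0.031 0 0 0;0 0 -0.002 0.031 0 0 0;0 0 0 0 0 0 0"

```text
time: 4.15
tool_pos: [412.4, 240.9, 98.3]
tcp_rot: [-0.001, 0.668, 0.744, -0.002]
wrist_force: [-0.6, 1.0, 1.1]
opening: 0.2
grasp_force: 0.0
```

Emit:
send_rows:
  increments: "0 0 0 0.005 0 0 0;0 0 -0.001 0.005 0 0 0;0 0 -0.001 0.005 0 0 0;0 0 -0.001 0.005 0 0 0;0 0 -0.001 0.005 0 0 0;0 0 -0.001 0.005 0 0 0;0 0 -0.001 0.005 0 0 0;0 0 -0.002 0.005 0 0 0;0 0 -0.001 0.003 0 0 0;0 0 0 0 0 0 0"

```text
time: 5.15
tool_pos: [407.0, 240.8, 60.1]
tcp_rot: [0.001, 0.668, 0.744, 0.002]
wrist_force: [4.3, -0.0, 5.3]
opening: -0.3
grasp_force: 2.8
```

Emit:
send_rows:
  increments: "0 0 0 0.003 0 0 0;0 0 0 0.002 0 0 0;0 0 0 0 0 0 0"

```text
time: 5.45
tool_pos: [407.0, 240.8, 56.3]
tcp_rot: [0.001, 0.668, 0.744, 0.002]
wrist_force: [-7.8, -4.1, 30.5]
opening: 0.4
grasp_force: 14.6
```

```bash
python3 - <<'E'
from h import *
go(410,238,57,6.1); print(robot.get_state()['wrist_force'])
c=cam('top','a.png')
print(imaging.pinpoint('top','carton_machine'))
b=cv2.imread('pics/a.png')[115:265,180:330]
cv2.imwrite('pics/z3.png',cv2.resize(b,(600,600),interpolation=cv2.INTER_CUBIC))
E
```

```text
t 5.45 pos [407.  240.8  56.3] yaw 6.15 tilt [ 0.004  0.001 -1.   ] q [ 0.37  0.1   1.92 -0.    1.11  0.26]
tool delta [-3.1  2.7 -0.7] wz 0.05
[-7.84431384 -4.08744845 30.46708449]
[{'at': [168.3, 263.1], 'conf': 0.79}, {'at': [254.5, 253.4], 'conf': 0.77}]
```

View pics/z3.png

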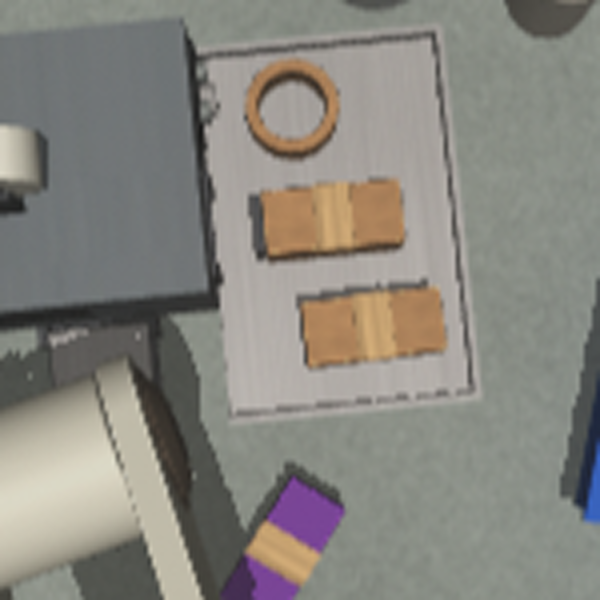

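The carton is fully out in the tray, with its tape centre near crop pixel (334,218). The 30 N force says the treadle is on its stop. I'll hold briefly, then release.

Emit:
send_rows:
  increments: "0 0 0 0 0 0 0;0 0 0.001 -0.006 0 0 0;0 0 0.002 -0.006 0 0 0;0 0 0.002 -0.006 0 0 0;0 0 0.001 -0.007 0 0 0;0 0 0.001 -0.007 0 0 0;0 0 0.001 -0.008 0 0 0;0 0 0 -0.02 0 0 0;60 0 0 -0.035 0 0 0;60 0 0 -0.04 0 0 0"

```text
time: 6.55
tool_pos: [412.7, 240.8, 189.1]
tcp_rot: [-0.0, 0.668, 0.744, -0.001]
wrist_force: [0.6, 1.0, 0.1]
opening: 28.1
grasp_force: 0.0
```

Emit:
send_rows:
  increments: "80 0 0 -0.04 0 0 0;80 -0.04 0 -0.02 0 0 0;80 -0.04 0.01 0 0 0 0;80 -0.04 0.01 0 0 0 0;80 -0.04 0.01 0 0 0 0;80 0 0 0 0 0 0"

```text
time: 7.15
tool_pos: [461.3, 81.5, 248.4]
tcp_rot: [0.0, 0.67, 0.743, -0.0]
wrist_force: [-0.1, 0.5, -0.4]
opening: 68.2
grasp_force: 0.0
```

```bash
python3 - <<'E'
from h import *
np.set_printoptions(precision=1,suppress=True)
c=cam('top','b.png')
P=lambda x,y,z:at(c,115+y/4,180+x/4,z)[:2]
print('m',[P(*p,82) for p in((262,192),(402,180),(404,245),(270,258))],P(334,218,82))
print('t',[P(*p,82) for p in((302,300),(440,288),(444,348),(308,366))],P(376,326,82))
for n in('top','scene'):
  d=cam(n)
  for q,z in(('carton_machine',12),('carton_tray',12),('treadle_pad',67)):
    print(n,q,[(round(e['conf'],2),at(d,*e['at'],z)[:2]) for e in imaging.pinpoint(n,q)])
go(515,28,150,6.1)
E
```

```text
m [array([620.5, 118.1]), array([631.7,   7.9]), array([580.2,   5.8]), array([568.4, 111. ])] [600.7  61.1]
t [array([535.7,  85.4]), array([546.7, -22.8]), array([499.6, -26.3]), array([484.,  80.])] [516.1  27.1]
top carton_machine [(0.75, array([343.6,  93.2])), (0.64, array([594.4,  61.8]))]
top carton_tray []
top treadle_pad [(0.87, array([416.3, 240.6]))]
scene carton_machine [(0.82, array([600. ,  71.9])), (0.62, array([349.7,  82. ]))]
scene carton_tray [(0.8, array([511.3,  34.5]))]
scene treadle_pad [(0.82, array([419.6, 243.2]))]
t 7.6 pos [460.1  85.9 248.4] yaw 6.22 tilt [ 0. -0. -1.] q [ 0.  -0.1  1.7 -0.   1.5 -0.1]
tool delta [-63.5  48.3  98.4] wz 0.12
```

Emit:
send_rows:
  increments: "80 -0.032 0.024 0.01 0 0 0;80 -0.031 0.024 0.02 0 0 0;80 0 0 0.04 0 0 0;80 0 0 0.03 0 0 0;80 0 0 0.01 0 0 0;80 0 0 0 0 0 0"

```text
time: 8.2
tool_pos: [514.3, 28.1, 137.7]
tcp_rot: [-0.001, 0.668, 0.744, -0.001]
wrist_force: [0.3, 0.1, 0.4]
opening: 68.4
grasp_force: 0.0
```

```bash
python3 - <<'E'
from h import *
c=cam('scene','c.png')
go(515,28,66,6.1)
b=cv2.imread('pics/c.png')[110:260,170:370]
cv2.imwrite('pics/z4.png',cv2.resize(b,(800,600),interpolation=cv2.INTER_CUBIC))
E
```

```text
t 8.25 pos [515.   28.  139.1] yaw 6.18 tilt [ 0. -0. -1.] q [-0.1   0.1   1.74 -0.    1.3  -0.2 ]
tool delta [-0.   0.  73.1] wz 0.08
```

View pics/z4.png

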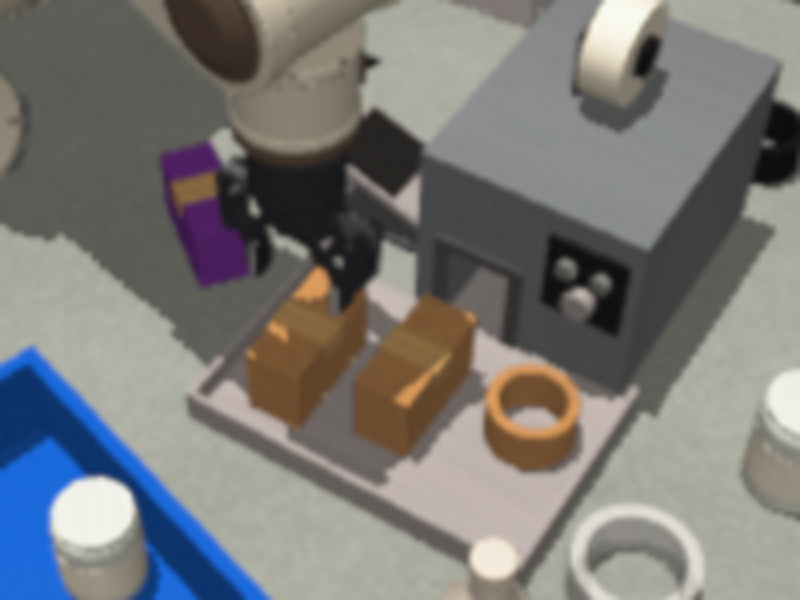

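The gripper hangs over the tray carton (tape near (310,320)), with its fingers at (255,250) and (350,290) on either side. Both cartons are upright and the treadle is up, so I'll go down and grip.

Emit:
send_rows:
  increments: "80 0 0 0.03 0 0 0;80 0 0 0.03 0 0 0;80 0 0 0.013 0 0 0;80 0 0 0 0 0 0;40 0 0 0 0 0 0;40 0 0 0 0 0 0;40 0 0 0 0 0 0;40 0 0 0 0 0 0"
  squeeze: 30

```text
time: 9.05
tool_pos: [515.9, 27.7, 67.4]
tcp_rot: [0.001, 0.668, 0.744, 0.001]
wrist_force: [-0.4, 0.6, 8.8]
opening: 49.7
grasp_force: 31.5
```

Emit:
send_rows:
  increments: "40 0 0 -0.01 0 0 0;40 0 0 -0.02 0 0 0;40 0 0 -0.03 0 0 0;40 0 0 -0.035 0 0 0;40 0 0 -0.03 0 0 5.7;40 0 0 -0.02 0 0 5.6;40 0 0 0 0 0 5.6;40 0 0 0 0 0 0"

```text
time: 9.85
tool_pos: [514.9, 27.7, 212.0]
tcp_rot: [0.001, 0.771, 0.637, 0.001]
wrist_force: [0.3, -0.0, -1.3]
opening: 50.0
grasp_force: 31.7
```

```bash
python3 - <<'E'
from h import *
np.set_printoptions(precision=2,suppress=True)
go(412,-322,190,-10.8);s=robot.get_state();print(s['opening'],s['grasp_force'],s['wrist_force'])
E
```

```text
t 9.85 pos [514.9  27.7 212. ] yaw -10.87 tilt [ 0. -0. -1.] q [-0.1   0.04  1.64 -0.    1.45  0.09]
tool delta [-362.8  -35.2   21.9] wz -0.07
49.97043171589999 31.684423685073853 [ 0.35 -0.04 -1.28]
```

Emit:
send_rows:
  increments: "40 -0.02 -0.003 0 0 0 0;40 -0.036 -0.004 0 0 0 0;40 -0.04 -0.004 0 0 0 0;40 -0.045 -0.004 0 0 0 0;40 -0.045 -0.004 0 0 0 0;40 -0.045 -0.004 0 0 0 0;40 -0.045 -0.004 0 0 0 0;40 -0.042 -0.004 0 0 0 0;40 -0.03 -0.004 0 0 0 0;40 -0.015 0 0 0 0 0"

```text
time: 10.85
tool_pos: [411.4, -324.4, 210.4]
tcp_rot: [-0.0, 0.77, 0.638, -0.0]
wrist_force: [-0.1, 0.2, -1.3]
opening: 49.5
grasp_force: 31.6
```

Emit:
send_rows:
  increments: "40 0 0 0 0 0 0;40 0 0 0 0 0 0"

```text
time: 11.05
tool_pos: [412.8, -321.7, 210.3]
tcp_rot: [-0.0, 0.77, 0.638, 0.0]
wrist_force: [-0.3, 0.3, -1.7]
opening: 49.7
grasp_force: 31.6
```

```bash
python3 - <<'E'
from h import *
go(412,-322,61,-10.8);s=robot.get_state();print(s['opening'],s['grasp_force'],s['wrist_force'])
c=cam('top','d.png')
b=cv2.imread('pics/d.png')[140:270,315:435]
cv2.imwrite('pics/z5.png',cv2.resize(b,(554,600),interpolation=cv2.INTER_CUBIC))
E
```

```text
t 11.05 pos [ 412.8 -321.7  210.3] yaw -10.69 tilt [-0.     0.001 -1.   ] q [-0.81  0.06  1.63  0.    1.45 -0.62]
tool delta [ -0.5  -0.7 149.3] wz 0.11
49.686242348163624 31.590963006019592 [-0.29722713  0.33873748 -1.68989986]
```

View pics/z5.png

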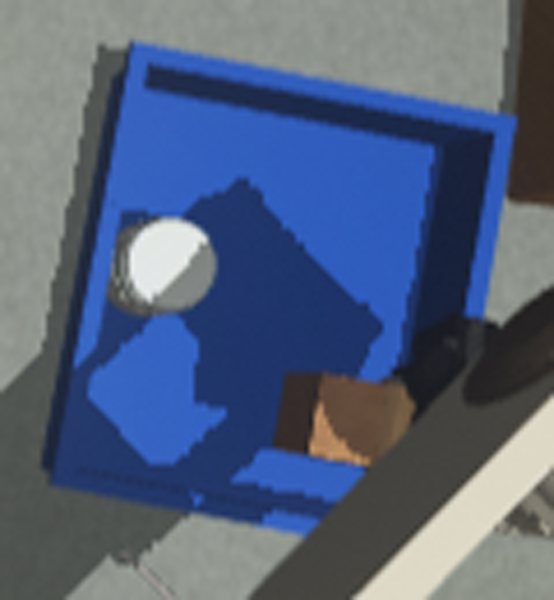

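The carton is inside the walls and clear of the tin (at (165,265)). I'll lower it.

Emit:
send_rows:
  increments: "40 0 0 0.03 0 0 0;40 0 0 0.035 0 0 0;40 0 0 0.03 0 0 0;40 0 0 0.025 0 0 0;40 0 0 0.015 0 0 0;40 0 0 0.008 0 0 0;40 0 0 0.003 0 0 0;40 0 0 0.002 0 0 0;40 0 0 0 0 0 0"

```text
time: 12.0
tool_pos: [412.9, -322.4, 62.9]
tcp_rot: [0.0, 0.77, 0.638, -0.0]
wrist_force: [0.7, 0.6, -1.0]
opening: 49.7
grasp_force: 31.6
```

Emit:
send_rows:
  increments: "40 0 0 0.001 0 0 0;40 0 0 0.001 0 0 0;40 0 0 0 0 0 0"

```text
time: 12.3
tool_pos: [412.6, -322.5, 60.4]
tcp_rot: [0.0, 0.77, 0.638, -0.0]
wrist_force: [0.0, -0.3, -2.3]
opening: 49.6
grasp_force: 31.6
```

Emit:
send_rows:
  increments: "40 0 0 0.001 0 0 0;40 0 0 0.001 0 0 0;40 0 0 0 0 0 0"

```text
time: 12.6
tool_pos: [412.7, -322.5, 60.2]
tcp_rot: [0.0, 0.77, 0.638, -0.0]
wrist_force: [-11.5, 11.4, 32.2]
opening: 49.8
grasp_force: 34.9
```

Emit:
send_rows:
  increments: "40 0 0 -0.001 0 0 0;40 0 0 0 0 0 0;75 0 0 0 0 0 0;75 0 0 0 0 0 0;75 0 0 0 0 0 0;75 0 0 -0.02 0 0 0;75 0 0 -0.04 0 0 0;75 0 0 -0.04 0 0 0;75 0 0 -0.04 0 0 0;75 0 0 -0.01 0 0 0"

```text
time: 13.6
tool_pos: [413.3, -323.1, 213.6]
tcp_rot: [0.003, 0.77, 0.638, 0.0]
wrist_force: [-0.1, -0.2, -1.0]
opening: 64.5
grasp_force: 0.0
```

```bash
python3 - <<'E'
from h import *
go(602,61,200,6.1)
E
```

```text
t 13.6 pos [ 413.3 -323.1  213.6] yaw -10.75 tilt [ 0.003 -0.004 -1.   ] q [-0.81  0.06  1.62 -0.    1.45 -0.62]
tool delta [412.6 113.7  12.7] wz -16.85
```

Emit:
send_rows:
  increments: "80 0.025 0.007 0 0 0 0;80 0.042 0.011 0 0 0 0;80 0.044 0.012 0 0 0 0;80 0.044 0.012 0 0 0 0;80 0.044 0.012 0 0 0 0;80 0.044 0.012 0 0 0 0;80 0.044 0.012 0 0 0 0;80 0.044 0.012 0 0 0 0;80 0.044 0.012 0 0 0 0;80 0.037 0.01 0 0 0 0"

```text
time: 14.6
tool_pos: [599.9, 63.7, 208.4]
tcp_rot: [-0.0, 0.77, 0.638, -0.0]
wrist_force: [1.0, -0.3, 0.0]
opening: 68.7
grasp_force: 0.0
```

Emit:
send_rows:
  increments: "80 0 0 0.01 0 0 -5.7;80 0 0 0.02 0 0 -5.6;80 0 0 0.02 0 0 -5.6;80 0 0 0 0 0 0;80 0 0 0 0 0 0"

```text
time: 15.1
tool_pos: [599.4, 61.4, 159.2]
tcp_rot: [-0.0, 0.669, 0.743, -0.0]
wrist_force: [-0.1, -0.2, 0.6]
opening: 68.7
grasp_force: 0.0
```

```bash
python3 - <<'E'
from h import *
np.set_printoptions(precision=1,suppress=True)
go(601,61,66,6.1)
c=cam('scene','e.png')
for q in ('carton_machine','carton_tray','can','tote'):
  print(q,[(round(e['conf'],2),at(c,*e['at'],12 if 'car' in q else 3)[:2]) for e in imaging.pinpoint('scene',q)])
b=cv2.imread('pics/e.png')[130:340,100:380]
cv2.imwrite('pics/z6.png',cv2.resize(b,(800,600),interpolation=cv2.INTER_CUBIC))
E
```

```text
t 15.1 pos [599.4  61.4 159.2] yaw 5.97 tilt [-0. -0. -1.] q [-0.   0.3  1.5 -0.   1.4 -0.1]
tool delta [-0.5  1.7 93.2] wz -0.13
carton_machine [(0.75, array([350.9,  85.5])), (0.57, array([599.5,  68.7])), (0.34, array([382.2, 276.6])), (0.26, array([ 508.9, -295.9]))]
carton_tray [(0.95, array([ 418.4, -327.9]))]
can [(0.95, array([ 511.5, -216.4])), (0.7, array([606.4,  79. ])), (0.18, array([697.6, 109.2]))]
tote [(0.83, array([ 498. , -280.5]))]
```

View pics/z6.png

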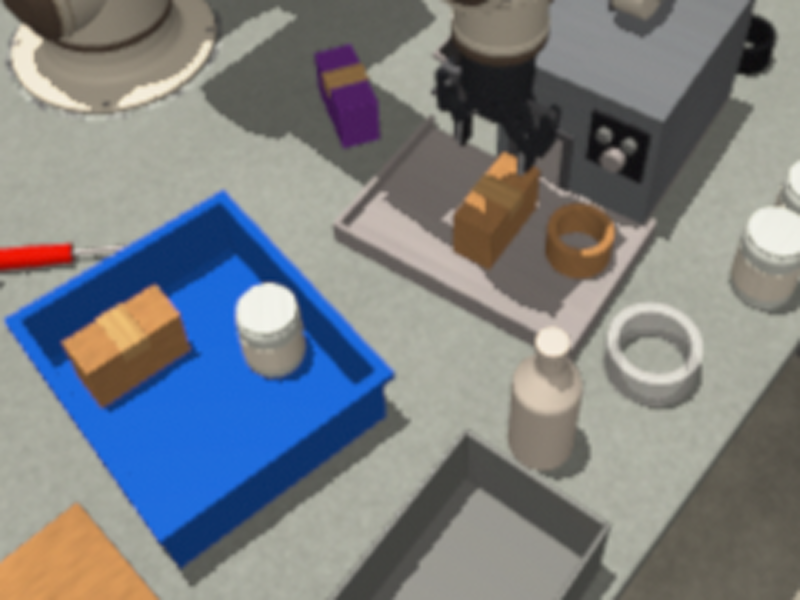

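The first carton stands upright in the tote at (125,345), clear of the tin. The gripper is over the second carton, straddling it, with the core to the right. I'll go down and grip.

Emit:
send_rows:
  increments: "76 0 0.001 0.03 0 0 0;76 0 0 0.03 0 0 0;76 0 0 0.025 0 0 0;76 0 0 0.008 0 0 0;76 0 0 0 0 0 0;40 0 0 0 0 0 0;40 0 0 0 0 0 0;40 0 0 0 0 0 0;40 0 0 0 0 0 0"

```text
time: 16.25
tool_pos: [601.4, 61.5, 68.0]
tcp_rot: [0.001, 0.668, 0.744, 0.001]
wrist_force: [0.9, 0.4, 7.3]
opening: 49.7
grasp_force: 32.5
```

Emit:
send_rows:
  increments: "40 0 0 -0.01 0 0 0;40 0 0 -0.02 0 0 0;40 0 0 -0.03 0 0 0;40 0 0 -0.035 0 0 0;40 0 0 -0.03 0 0 5.7;40 0 0 -0.02 0 0 5.6;40 0 0 0 0 0 5.6;40 0 0 0 0 0 0"

```text
time: 17.05
tool_pos: [600.6, 61.6, 212.8]
tcp_rot: [0.001, 0.771, 0.637, 0.001]
wrist_force: [0.1, 0.2, 0.2]
opening: 49.8
grasp_force: 31.6
```

```bash
python3 - <<'E'
from h import *
go(560,-350,210,-10.8)
E
```

```text
t 17.05 pos [600.6  61.6 212.8] yaw -10.86 tilt [ 0.002 -0.    -1.   ] q [-0.03  0.23  1.44 -0.    1.48  0.16]
tool delta [-411.9   37.7    2.7] wz -0.06
```

Emit:
send_rows:
  increments: "40 -0.02 0.003 0 0 0 0;40 -0.035 0.003 0 0 0 0;40 -0.04 0.004 0 0 0 0;40 -0.045 0.004 0 0 0 0;40 -0.045 0.004 0 0 0 0;40 -0.045 0.004 0 0 0 0;40 -0.045 0.004 0 0 0 0;40 -0.045 0.004 0 0 0 0;40 -0.045 0.004 0 0 0 0;40 -0.03 0.003 0 0 0 0"

```text
time: 18.05
tool_pos: [562.1, -336.1, 211.1]
tcp_rot: [-0.0, 0.77, 0.638, -0.0]
wrist_force: [1.3, 0.9, -2.4]
opening: 49.6
grasp_force: 31.6
```

Emit:
send_rows:
  increments: "40 -0.017 0.001 0 0 0 0;40 0 0 0 0 0 0;40 0 0 0 0 0 0"

```text
time: 18.35
tool_pos: [561.0, -349.6, 211.1]
tcp_rot: [-0.0, 0.77, 0.638, 0.0]
wrist_force: [1.1, 0.1, -0.8]
opening: 49.5
grasp_force: 31.6
```

```bash
python3 - <<'E'
from h import *
go(560,-350,61,-10.8);s=robot.get_state();print(s['opening'],s['grasp_force'],s['wrist_force'])
c=cam('scene','f.png')
b=cv2.imread('pics/f.png')[130:340,80:360]
cv2.imwrite('pics/z7.png',cv2.resize(b,(800,600),interpolation=cv2.INTER_CUBIC))
E
```

```text
t 18.35 pos [ 561.  -349.6  211.1] yaw -10.68 tilt [-0.     0.001 -1.   ] q [-0.67  0.35  1.29  0.    1.51 -0.49]
tool delta [ -0.7  -0.8 150.1] wz 0.12
49.52151575995324 31.628896594047546 [ 1.10992948  0.11142505 -0.77260142]
```

View pics/z7.png

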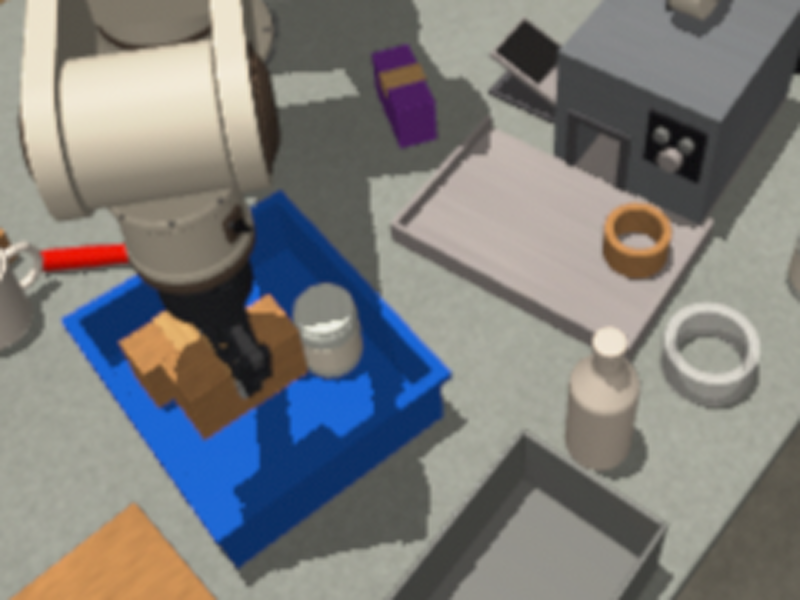

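The second carton is held upright above the free part of the tote, at (245,365), with the core undisturbed at (637,240). I'll lower it, slowing near the floor.

Emit:
send_rows:
  increments: "40 0 0 0.03 0 0 0;40 0 0 0.035 0 0 0;40 0 0 0.03 0 0 0;40 0 0 0.025 0 0 0;40 0 0 0.015 0 0 0;40 0 0 0.008 0 0 0;40 0 0 0.003 0 0 0;40 0 0 0.002 0 0 0;40 0 0 0.001 0 0 0;40 0 0 0 0 0 0"

```text
time: 19.4
tool_pos: [561.2, -350.5, 63.0]
tcp_rot: [0.0, 0.77, 0.638, 0.0]
wrist_force: [0.5, -0.2, -2.0]
opening: 49.9
grasp_force: 31.6
```

Emit:
send_rows:
  increments: "40 0 0 0.001 0 0 0;40 0 0 0 0 0 0"

```text
time: 19.6
tool_pos: [561.0, -350.4, 61.5]
tcp_rot: [0.0, 0.77, 0.638, -0.0]
wrist_force: [-0.1, -0.5, -1.8]
opening: 49.8
grasp_force: 31.6
```

Emit:
send_rows:
  increments: "40 0 0 0.001 0 0 0;40 0 0 0 0 0 0"

```text
time: 19.8
tool_pos: [561.0, -350.4, 60.9]
tcp_rot: [0.0, 0.77, 0.638, -0.0]
wrist_force: [-2.6, 2.3, 6.4]
opening: 49.5
grasp_force: 32.3
```

Contact with the floor (6 N). Release and retreat.

Emit:
send_rows:
  increments: "75 0 0 0 0 0 0;75 0 0 0 0 0 0;75 0 0 0 0 0 0;75 0 0 -0.02 0 0 0;75 0 0 -0.04 0 0 0;75 0 0 -0.04 0 0 0;75 0 0 -0.04 0 0 0;75 0 0 -0.04 0 0 0;75 0 0 0 0 0 0"

```text
time: 20.7
tool_pos: [562.1, -351.1, 246.6]
tcp_rot: [0.004, 0.77, 0.638, 0.001]
wrist_force: [1.0, -0.4, -0.1]
opening: 63.6
grasp_force: 0.0
```

Emit:
send_rows:
  increments: "75 0.03 0 0 0 0 0;75 0.04 0 0 0 0 0;75 0.04 0 0 0 0 0;75 0.04 0 0 0 0 0;75 0.04 0 0 0 0 0;75 0.04 0 0 0 0 0;75 0.04 0 0 0 0 0;75 0 0 0 0 0 0;75 0 0 0 0 0 0;75 0 0 0 0 0 0"

```text
time: 21.7
tool_pos: [611.3, -85.8, 240.0]
tcp_rot: [0.0, 0.77, 0.638, -0.0]
wrist_force: [-0.1, -0.7, -0.1]
opening: 64.1
grasp_force: 0.0
```

```bash
python3 - <<'E'
from h import *
c=cam('scene','g.png')
b=cv2.imread('pics/g.png')[130:340,80:360]
cv2.imwrite('pics/z8.png',cv2.resize(b,(800,600),interpolation=cv2.INTER_CUBIC))
E
```

```text
(no output)
```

View pics/z8.png

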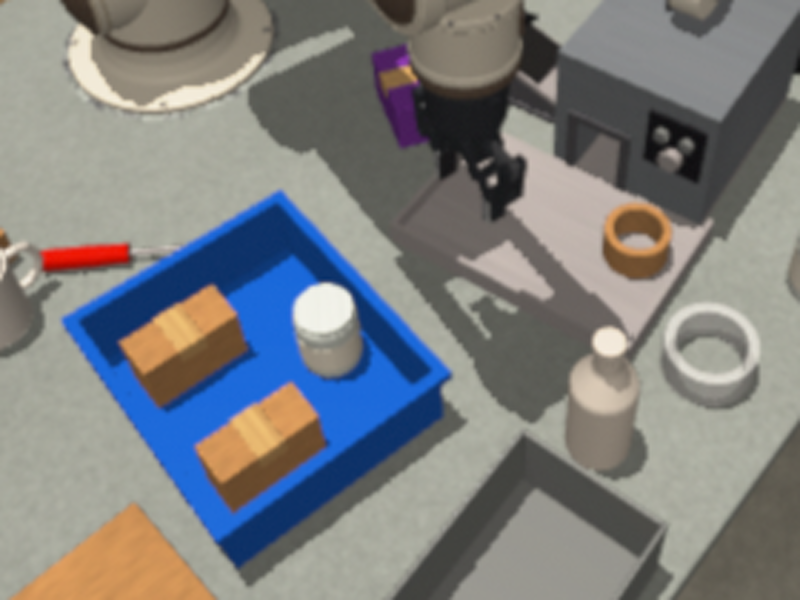

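Both cartons stand upright on the tote floor, at (185,345) and (262,445). The tin is standing, the core is in place and the arm is clear.

```bash
python3 -c "
from h import *
print(robot.close_job())"
```

```text
the job is handed in; nothing more can be done
None
```

I pressed the treadle to its stop and released it, then set both cartons taped side up on the tote floor. The tin is still standing, the tote and core look undisturbed, and I handed the job in at about 22 s; no verdict came back.

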